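Sort mixed castings into trays by sample shape

TASK

Sort the four loose metal castings by shape: put each one in the tray that has the matching sample on the red disc just behind it, whatever the colour of the metal. Both four-lobed castings share one tray, side by side; every casting must end up lying flat on its tray's floor, let go and at rest.

Things in the scene. Friction and masses are not known exactly. Their poses are not given: they have to be found in the camera images.
- quad_grey: Loose grey casting, four-lobed (clover) ring: round lobes 23 mm in diameter, centres 21 mm from the middle at 45, 135, 225, 315 degrees from its x axis; 19 mm hole. 65 mm across the lobes, 50 to 53 mm wide where pads close along its x or y axis. 28 mm high; origin at the centre of the underside, z up; starts flat on the bench, any yaw. About 0.14 kg.
- quad_brass: Loose brass-coloured casting, four-lobed (clover) ring: round lobes 23 mm in diameter, centres 21 mm from the middle at 45, 135, 225, 315 degrees from its x axis; 19 mm hole. 65 mm across the lobes, 50 to 53 mm wide where pads close along its x or y axis. 28 mm high; origin at the centre of the underside, z up; starts flat on the bench, any yaw. About 0.15 kg.
- tri_grey: Loose grey casting, three-lobed ring: lobes 25 mm in diameter, centres 20 mm from the middle at 0, 120, 240 degrees from its x axis; 15 mm hole. Pads closing along its x axis meet one lobe at x = +32 and two at about x = -20 mm (52 mm wide, centred 6 mm to +x of the origin). 28 mm high; origin at the centre of the underside, z up; starts flat on the bench, any yaw. About 0.11 kg.
- link_grey: Loose grey casting, long link: two eyes 30 mm in diameter, 16 mm holes, centres 22 mm either side of the middle along its x axis, joined by a web 18 mm wide (y), 24 mm high. 74 mm long; grip the web at the middle, closing along y. 28 mm high; origin at the centre of the underside, z up; starts flat on the bench, any yaw. About 0.10 kg.
- tray_blue: Blue open tray 140 (x) x 180 (y) x 14 mm high, walls and floor 5 mm thick, fixed. Origin at the centre of its underside, x away from the robot (yaw within 0.2 rad). Which sample is beside which tray varies: its own lies behind its far long side, 125 to 130 mm from the tray's origin along +x (up to 20 mm sideways); other samples are over 200 mm away.
- tray_yellow: Yellow open tray 140 (x) x 180 (y) x 14 mm high, walls and floor 5 mm thick, fixed. Origin at the centre of its underside, x away from the robot (yaw within 0.2 rad). Which sample is beside which tray varies: its own lies behind its far long side, 125 to 130 mm from the tray's origin along +x (up to 20 mm sideways); other samples are over 200 mm away.
- tray_white: White open tray 140 (x) x 180 (y) x 14 mm high, walls and floor 5 mm thick, fixed. Origin at the centre of its underside, x away from the robot (yaw within 0.2 rad). Which sample is beside which tray varies: its own lies behind its far long side, 125 to 130 mm from the tray's origin along +x (up to 20 mm sideways); other samples are over 200 mm away.
- sample_quad: Sample: a grey four-lobed casting fixed on a flat red disc 84 mm across, 5 mm thick, behind the tray in which that shape belongs; not to be picked. Origin at the centre of the disc's underside; 33 mm high in all.
- sample_tri: Sample: a grey three-lobed casting fixed on a flat red disc 84 mm across, 5 mm thick, behind the tray in which that shape belongs; not to be picked. Origin at the centre of the disc's underside; 33 mm high in all.
- sample_link: Sample: a grey two-eyed long link casting fixed on a flat red disc 84 mm across, 5 mm thick, behind the tray in which that shape belongs; not to be picked. Origin at the centre of the disc's underside; 33 mm high in all.
Not all that is in view belongs to the job. Several things look just like the quad_brass: the one meant starts farthest to the robot's right.

How it is judged:
By the outcome, as a careful person would: the job done as asked, in the order asked, and still so for the second after the job is handed in, with the robot touching nothing.
It also fails if it takes over 93 s, if anything falls off the work surface, if the arm or the gripper's body presses on something with over 40 N, if the wrist force passes 120 N, or if a joint passes its speed limit or range.

ROBOT

A 7-joint arm with a two-finger parallel gripper is mounted at the origin on the work surface. World frame = base frame: x ahead of the robot, y to its left, z up, the work surface at z = 0. Lengths are in m, angles in rad, forces in N, time in s.
With the tool pointing down it reaches from about 0.35 to 0.9 m from the base axis. Payload 8.1 kg.
Tool frame: the origin (TCP) lies between the finger pads; the fingertips stand 14 mm ahead of it and the grasp point (between the pads) lies 5 mm behind it (robot.tcp_to_tips is the distance from the TCP to the fingertips, in m); z points along the fingers, y is the line along which they close (so a half turn about z gives the same grasp; the last joint's range is limited). The gripper opens to 92 mm and grips with 3 to 60 N. Pads are 19 mm wide; open, the fingers measure 130 mm over their backs; the gripper's body (75 mm by 190 mm) begins 47 mm behind the grasp point.
Start: joints at [-1.223, 0.434, 0.025, 1.573, -0.012, 1.134, -0.075], TCP at [0.272, 0.563, 0.241] pointing down, gripper open.
Joint ranges: [-2.62, 2.62], [-0.44, 2.09], [-1.27, 1.32], [0.08, 2.57], [-1.32, 4.46], [0.12, 2], [-2.74, 2.74]. Speed limits (rad/s): [2.22, 2.22, 3.01, 3.01, 3.14, 3.14, 3.14].

INTERFACE

Orientations are given as [roll, pitch, yaw] about the fixed x, y, z axes, in that order (R = Rz(yaw) Ry(pitch) Rx(roll)).
In Python, from station import robot, viewer gives the robot as it stands.
- The arm moves only by the shell command python3 -m pendant 'ROWS' [FORCE]. ROWS is JSON, a list that holds one entry, the list of rows, each a list of 7 numbers: the closure, from -1 (fully open) to 1 (shut), then the shift along the tool's x, y, z normalised to -1 to 1, where 1 is 30 cm, then the turn, a rotation vector about the tool's x, y, z normalised to -1 to 1, where 1 is pi/2 rad. A call has 1 to 5 rows; each row is the pose to reach, as a shift and turn from the pose commanded when the call began, along the tool's axes at that moment; what a row does not reach only later rows make up. A row lasts 1/12 s, in which the tool goes at most 41.7 mm and 7.16 degrees, less where a joint would pass 70% of its speed; a pose out of reach is approached as far as the arm can. A call with a number of a shift or a turn outside -1 to 1 is refused whole. A call with a gripper value outside its range is refused whole. The fingers move at their own pace and stop on an object; FORCE is the grip in N (left out, the last holds). Time passes only in rows, so rows that repeat a pose let the fingers close. It gives the time, the measured TCP pose, the force, the opening and the grip force at its end, in the units of the state.
- robot.get_obs(): the state, without advancing time (a new reading comes with each control period).
- viewer.capture(name): name is "scene" or "top" or "wrist"; returns a dict with "color" (400x640x3 uint8, red, green, blue), "range_z" (400x640 float32, m along the optical axis (not along the pixel's ray), 0 where there is no reading), "intrinsics" (3x3 intrinsics, pixels), "R" (3x3) and "t" (3): a world point X has camera coordinates R X + t. Camera axes: x right, y down, z forward; pixel columns grow to the right and rows downward; lengths in m; the calibration is good to about 2 mm. A picture is of the moment at which its call begins.
- robot.close_job(): hands the job in; it is judged then, once.
The state is a dict: "time_s": time; "joint_positions": joint angles; "qd": joint speeds; "joint_efforts": joint torques, N m; "ee_pos": TCP position; "tool_rot": TCP orientation; "force": force on the tool from outside, world axes, zero at the start; "moment": the same for the moment, N m; "opening": opening from 0.0 (shut) to 1.0 (fully open); "grip_force": force on a finger pad.
Only numpy, scipy, OpenCV 4.12 (cv2) and the standard library are available. Lean on these libraries where they do the work, as an engineer would, in place of code of your own. Each camera call takes 0.05 s, during which the arm holds its last target. There are 200 camera calls.

## Working session

There is one attempt and no reset: what is moved stays moved. The work goes in short steps, Python scripts to look and compute and a shell command to move; the robot and the scene stay as the last step left them, time stands still between calls to the robot, and variables do not carry over. Pictures are saved under pics/ and viewed, at most 14 in all, crops included, and the job is handed in when it is done.

```bash
mkdir -p pics
cat > h.py <<'E'
import numpy as np, cv2
from station import robot, viewer
def snap(n,f):
    c=viewer.capture(n); cv2.imwrite('pics/'+f+'.png',c['color'][:,:,::-1]); np.savez('pics/'+f+'.npz',**c); return c
def load(f): return dict(np.load('pics/'+f+'.npz'))
def ray(c,u,v,z):
    d=c['R'].T@np.linalg.inv(c['intrinsics'])@np.array([u,v,1.]); o=-c['R'].T@c['t']
    return o+d*(z-o[2])/d[2]
def cloud(c):
    v,u=np.mgrid[:400,:640]; Z=c['range_z']; K=c['intrinsics']
    P=np.stack([(u-K[0,2])/K[0,0]*Z,(v-K[1,2])/K[1,1]*Z,Z],-1)-c['t']
    return P@c['R']
E
python3 - <<'E'
from h import *
for n in('top','scene'):
    c=snap(n,n+'1'); print(n,-c['R'].T@c['t'],c['R'].round(2).tolist())
o=robot.get_obs(); print(o['time_s'],o['ee_pos'],o['tool_rot'],o['opening'])
E
```

```text
top [ 0.36205921 -0.01764074  1.30080668] [[0.01, -1.0, -0.02], [-0.99, -0.0, -0.13], [0.13, 0.02, -0.99]]
scene [ 1.16504071 -0.01749716  0.93570655] [[-0.0, 1.0, -0.0], [0.82, 0.0, -0.58], [-0.58, -0.0, -0.82]]
0.1 [0.27215396 0.56216155 0.24005531] [-3.14024952e+00  1.30407996e-04  2.69072526e+00] 0.9994168253436787
```

View pics/top1.png

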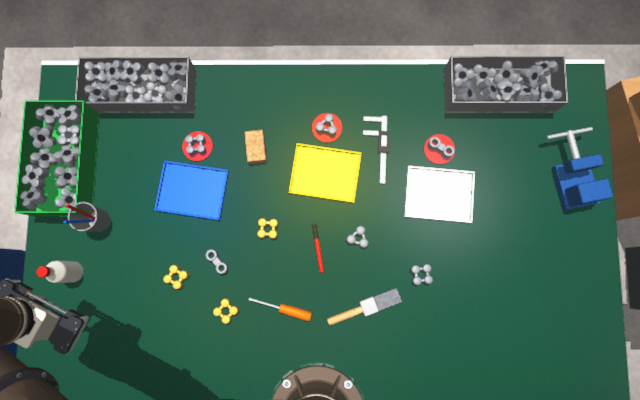

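View pics/scene1.png

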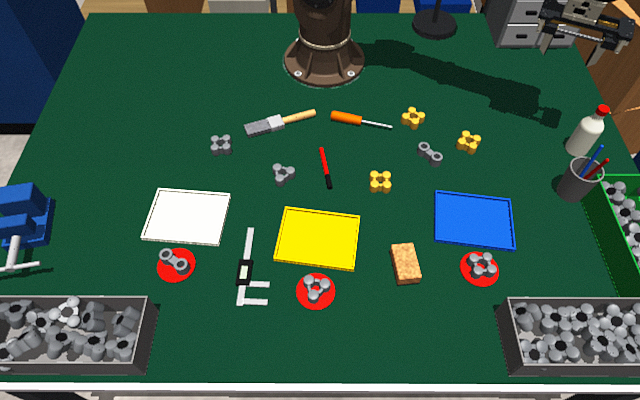

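The top picture shows the samples: quad (197,146) behind blue, tri (327,127) behind yellow, link (440,149) behind white. The loose castings are quad_grey (422,274), tri (357,238), link (216,262), and the rightmost brass (268,228). The scene view agrees with this.

```bash
cat >> h.py <<'E'
def top_shape(c,seed,n,zt=0.028,rad=0.05):
    """points of the upper face near seed xy -> centre, height, axis angle for n-fold shape"""
    P=cloud(c); m=(c['range_z']>0)&(abs(P[...,2]-zt)<0.008)&(np.hypot(P[...,0]-seed[0],P[...,1]-seed[1])<rad)
    k,L,st,_=cv2.connectedComponentsWithStats(m.astype(np.uint8)); i=1+np.argmax(st[1:,4]); m=L==i
    v,u=np.nonzero(m); z=np.median(P[m][:,2])
    q=np.array([ray(c,a,b,zt)[:2] for a,b in zip(u,v)]); 
    cnt=cv2.findContours(m.astype(np.uint8),cv2.RETR_EXTERNAL,cv2.CHAIN_APPROX_NONE)[0][0][:,0]
    f=np.zeros(m.shape,np.uint8); cv2.drawContours(f,[cnt],-1,1,-1); v,u=np.nonzero(f)
    q=np.array([ray(c,a,b,zt)[:2] for a,b in zip(u,v)]); ce=q.mean(0); d=(q-ce)@[1,1j]
    a=np.angle((abs(d)**n*np.exp(1j*n*np.angle(d))).sum())/n
    e=d*np.exp(-1j*a)
    return ce.round(4),round(float(z),4),round(float(np.degrees(a)),1),np.ptp(e.real).round(3),np.ptp(e.imag).round(3),len(q)
E
python3 - <<'E'
from h import *
c=load('top1')
for nm,u,v,n in [('qg',422,274,4),('qb',268,228,4),('tri',357,238,3),('link',216,262,2),('qx1',225,311,4),('qx2',175,277,4)]:
    s=ray(c,u,v,.028); print(nm,s[:2].round(3),top_shape(c,s,n))
hsv=cv2.cvtColor(c['color'],cv2.COLOR_RGB2HSV)
def tray(nm,m):
    m=m.astype(np.uint8); k,L,st,_=cv2.connectedComponentsWithStats(m); i=1+np.argmax(st[1:,4])
    cnt=cv2.findContours((L==i).astype(np.uint8),0,2)[0][0]
    b=cv2.boxPoints(cv2.minAreaRect(cnt)); w=np.array([ray(c,*p,.014)[:2] for p in b])
    e=w[1]-w[0],w[2]-w[1]; e=sorted(e,key=lambda x:abs(x[0]))  # last ~ x axis
    x=e[1]*np.sign(e[1][0]); print(nm,w.mean(0).round(3),'yaw',np.degrees(np.arctan2(x[1],x[0])).round(1),[np.linalg.norm(q).round(3) for q in e])
h,s,v=[hsv[...,i].astype(int) for i in range(3)]
r=np.zeros(h.shape,bool); r[130:240]=1
tray('blue',(abs(h-107)<12)&(s>150)&(v>80)&r&(np.arange(640)[None]<300))
tray('yellow',(abs(h-27)<6)&(s>150)&r)
tray('white',(s<40)&(v>215)&r&(np.arange(640)[None]>395))
for nm,u,v in [('sq',197,146),('st',327,127),('sl',440,149)]: print(nm,ray(c,u,v,.005)[:2].round(3))
E
```

```text
qg [ 0.36  -0.274] (array([ 0.3584, -0.2711]), 0.0267, -38.5, np.float64(0.062), np.float64(0.064), 329)
qb [0.478 0.131] (array([0.4769, 0.1338]), 0.0262, 41.9, np.float64(0.063), np.float64(0.062), 303)
tri [ 0.453 -0.105] (array([ 0.454 , -0.1068]), 0.0263, -16.2, np.float64(0.053), np.float64(0.058), 280)
link [0.387 0.266] (array([0.389 , 0.2674]), 0.0259, 39.6, np.float64(0.072), np.float64(0.029), 245)
qx1 [0.261 0.238] (array([0.2609, 0.2393]), 0.0263, 4.7, np.float64(0.062), np.float64(0.063), 327)
qx2 [0.348 0.373] (array([0.348 , 0.3742]), 0.0261, 14.8, np.float64(0.063), np.float64(0.063), 317)
blue [0.583 0.344] yaw -5.6 [np.float64(0.189), np.float64(0.144)]
yellow [ 0.632 -0.019] yaw -7.7 [np.float64(0.183), np.float64(0.144)]
white [ 0.574 -0.329] yaw -6.2 [np.float64(0.185), np.float64(0.141)]
sq [0.707 0.335]
st [ 0.762 -0.025]
sl [ 0.7   -0.335]
```

```bash
cat >> h.py <<'E'
from scipy.spatial.transform import Rotation as Ro
def plan(x,y,z,close):
    """shift/turn (pendant units) to TCP x,y,z, tool down, pads closing along world angle `close` (deg, mod 180)"""
    o=robot.get_obs(); R=Ro.from_euler('xyz',o['tool_rot']); yaw=np.degrees(o['tool_rot'][2])
    d=R.inv().apply(np.array([x,y,z])-o['ee_pos'])/.3
    az=np.degrees(np.arctan2(y,x)); t=close+90; rel=(t-(az+90)+90)%180-90   # nearest to neutral wrist
    yt=az+90+rel
    for a in(yt,yt+180 if rel<0 else yt-180):
        T=Ro.from_euler('xyz',[np.pi,0,np.radians(a)]); print('shift',d.round(3),'turn',((R.inv()*T).as_rotvec()/(np.pi/2)).round(3),'wrist rel',round(a-az-90))
    print('at',o['ee_pos'].round(4),'rpy',np.degrees(o['tool_rot']).round(1),'t',o['time_s'],'j7',o['joint_positions'][6].round(2),'open',round(o['opening'],3),'grip',o['grip_force'])
E
python3 -c "
from h import *
plan(.389,.2674,.12,129.6)"
```

```text
shift [-0.779 -0.714  0.401] turn [-0.000e+00  1.000e-03  1.273e+00] wrist rel -85
shift [-0.779 -0.714  0.401] turn [-0.001 -0.    -0.727] wrist rel 95
at [0.2722 0.5622 0.2401] rpy [-179.9    0.   154.2] t 0.1 j7 -0.08 open 0.999 grip 0.0
```

```bash
python3 -m pendant '[[[-1,-0.4,-0.36,0.15,0,0,-0.37],[-1,-0.4,-0.36,0.15,0,0,-0.37],[-1,-0.4,-0.36,0.15,0,0,-0.37],[-1,-0.4,-0.36,0.15,0,0,-0.37],[-1,-0.4,-0.36,0.15,0,0,-0.37]]]' 30; python3 -c "
from h import *
plan(.389,.2674,.12,129.6)"
```

```text
time_s: 0.52
ee_pos: [0.3365, 0.4036, 0.1932]
tool_rot: [-3.134, -0.002, -3.013]
force: [0.7, -0.7, -0.3]
opening: 1.0
grip_force: 0.0
shift [-0.116 -0.471  0.248] turn [-0.003  0.006  1.642] wrist rel -85
shift [-0.116 -0.471  0.248] turn [-0.005 -0.003 -0.358] wrist rel 95
at [0.3365 0.4036 0.1932] rpy [-1.795e+02 -1.000e-01 -1.726e+02] t 0.5167 j7 0.69 open 1.0 grip 0.0
```

```bash
python3 -m pendant '[[[-1,-0.116,-0.471,0.248,0,0,-0.358],[-1,-0.116,-0.471,0.248,0,0,-0.358],[-1,-0.116,-0.471,0.248,0,0,-0.358],[-1,-0.116,-0.471,0.248,0,0,-0.358],[-1,-0.116,-0.471,0.248,0,0,-0.358]]]'; python3 -m pendant '[[[-1,0,0,0,0,0,0],[-1,0,0,0,0,0,0]]]'>/dev/null;  python3 -c "
from h import *
plan(.389,.2674,.018,129.6); c=snap('wrist','w1')
print(c['t'],-c['R'].T@c['t'])
print(top_shape(c,(.389,.2674),2))"
```

```text
time_s: 0.93
ee_pos: [0.387, 0.2686, 0.118]
tool_rot: [-3.138, -0.008, -2.45]
force: [-0.6, -1.1, -1.0]
opening: 0.998
grip_force: 0.0
shift [ 0.014 -0.032  0.344] turn [-0.000e+00 -1.000e-03  1.999e+00] wrist rel -85
shift [ 0.014 -0.032  0.344] turn [ 0.    -0.    -0.001] wrist rel 95
at [0.3862 0.2776 0.1213] rpy [ 180.    -0.  -140.5] t 1.1 j7 1.44 open 0.995 grip 0.0
[ 0.03120307 -0.46083946  0.15783706] [0.33557911 0.23543254 0.26498559]
(array([0.387, 0.267]), 0.027, 39.7, np.float64(0.073), np.float64(0.028), 2416)
```

View pics/w1.png

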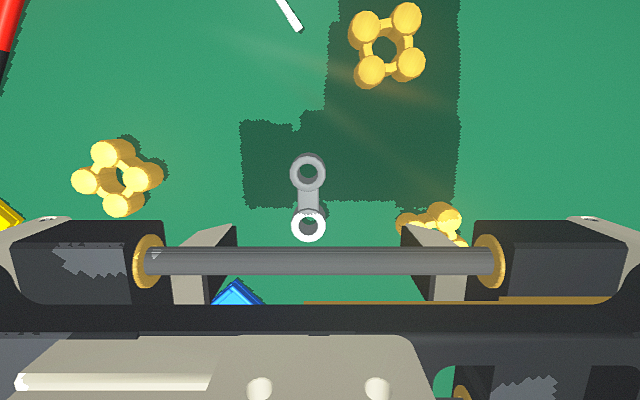

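The wrist picture has the link centred between the fingers, at about (308,198). Its measured position matches the top view within 2 mm.

```bash
python3 -m pendant '[[[-1,0.02,-0.03,0.1,0,0,0],[-1,0.02,-0.03,0.2,0,0,0],[-1,0.02,-0.03,0.28,0,0,0],[-1,0.02,-0.03,0.33,0,0,0],[-1,0.02,-0.03,0.344,0,0,0]]]'>/dev/null; python3 -m pendant '[[[0.2,0,0,0,0,0,0],[1,0,0,0,0,0,0],[1,0,0,0,0,0,0],[1,0,0,0,0,0,0],[1,0,0,0,0,0,0]]]' 30;python3 -m pendant '[[[1,0,0,0,0,0,0],[1,0,0,0,0,0,0],[1,0,0,0,0,0,0],[1,0,0,0,0,0,0],[1,0,0,0,0,0,0]]]'
```

```text
time_s: 1.98
ee_pos: [0.3878, 0.2672, 0.0191]
tool_rot: [-3.142, 0.002, -2.449]
force: [-0.2, -0.1, 0.4]
opening: 0.685
grip_force: 0.0
time_s: 2.4
ee_pos: [0.3873, 0.2667, 0.0181]
tool_rot: [3.142, -0.0, -2.449]
force: [0.7, 0.6, -0.6]
opening: 0.323
grip_force: 0.0
```

```bash
python3 -m pendant '[[[1,0,0,0,0,0,0],[1,0,0,0,0,0,0],[1,0,0,0,0,0,0],[1,0,0,0,0,0,0],[1,0,0,0,0,0,0]]]'; python3 -m pendant '[[[1,0,0,-0.07,0,0,0],[1,0,0,-0.2,0,0,0],[1,0,0,-0.33,0,0,0],[1,0,0,-0.42,0,0,0],[1,0,0,-0.45,0,0,0]]]'; python3 -m pendant '[[[1,0,0,0,0,0,0],[1,0,0,0,0,0,0]]]'>/dev/null;  python3 -c "
from h import *
plan(.574,-.329,.15,-6.2)"
```

```text
time_s: 2.82
ee_pos: [0.3873, 0.2668, 0.0181]
tool_rot: [3.142, 0.0, -2.449]
force: [0.2, 0.3, 0.3]
opening: 0.193
grip_force: 30.5
time_s: 3.23
ee_pos: [0.3887, 0.2679, 0.1571]
tool_rot: [-3.141, 0.006, -2.449]
force: [0.8, 0.1, -1.6]
opening: 0.194
grip_force: 30.5
shift [ 0.788 -1.925  0.009] turn [0.   0.   1.51] wrist rel 24
shift [ 0.788 -1.925  0.009] turn [-0.    0.   -0.49] wrist rel -156
at [0.3871 0.2665 0.1526] rpy [-180.     0.  -140.3] t 3.4 j7 1.47 open 0.193 grip 30.472160205245018
```

```bash
cat >> h.py <<'E'
def legs(x,y,z,close,n,flip=False):
    """split the move in n equal legs; print shift/turn of each in its own starting tool frame"""
    o=robot.get_obs(); R=Ro.from_euler('xyz',o['tool_rot']); D=(np.array([x,y,z])-o['ee_pos'])/n/.3
    az=np.degrees(np.arctan2(y,x)); a=az+90+((close-az+90)%180-90)
    w0=np.degrees(o['tool_rot'][2])-np.degrees(np.arctan2(o['ee_pos'][1],o['ee_pos'][0]))-90
    w0=(w0+180)%360-180; w1=a-az-90
    if flip: w1-=180*np.sign(w1)
    dy=(w1-w0)+az-np.degrees(np.arctan2(o['ee_pos'][1],o['ee_pos'][0]))   # yaw change without wrist wrap
    for k in range(n):
        Rk=Ro.from_euler('z',dy*k/n,degrees=True)*R; print('leg',k,Rk.inv().apply(D).round(3),'turn z',round(-dy/n/90,3))
    print('wrist',round(w0),'->',round(w1),'at',o['ee_pos'].round(4),'t',o['time_s'],'open',round(o['opening'],3),'grip',round(o['grip_force'],1))
E
python3 -c "
from h import *
legs(.574,-.329,.15,-6.2,4)"
```

```text
leg 0 [ 0.197 -0.481  0.002] turn z 0.377
leg 1 [-0.106 -0.509  0.002] turn z 0.377
leg 2 [-0.372 -0.363  0.002] turn z 0.377
leg 3 [-0.512 -0.093  0.002] turn z 0.377
wrist 95 -> 24 at [0.3871 0.2665 0.1526] t 3.4 open 0.193 grip 30.5
```

```bash
python3 -m pendant '[[[1,0.197,-0.481,0,0,0,0.377],[1,0.197,-0.481,0,0,0,0.377],[1,0.197,-0.481,0,0,0,0.377],[1,0.197,-0.481,0,0,0,0.377],[1,0.197,-0.481,0,0,0,0.377]]]' >/dev/null
python3 -m pendant '[[[1,-0.106,-0.509,0,0,0,0.377],[1,-0.106,-0.509,0,0,0,0.377],[1,-0.106,-0.509,0,0,0,0.377],[1,-0.106,-0.509,0,0,0,0.377],[1,-0.106,-0.509,0,0,0,0.377]]]' 
python3 -m pendant '[[[1,-0.372,-0.363,0,0,0,0.377],[1,-0.372,-0.363,0,0,0,0.377],[1,-0.372,-0.363,0,0,0,0.377],[1,-0.372,-0.363,0,0,0,0.377],[1,-0.372,-0.363,0,0,0,0.377]]]' >/dev/null
python3 -m pendant '[[[1,-0.512,-0.093,0,0,0,0.377],[1,-0.512,-0.093,0,0,0,0.377],[1,-0.512,-0.093,0,0,0,0.377],[1,-0.512,-0.093,0,0,0,0.377],[1,-0.512,-0.093,0,0,0,0.377]]]'
python3 -m pendant '[[[1,0,0,0,0,0,0],[1,0,0,0,0,0,0]]]'>/dev/null;  python3 -c "
from h import *
plan(.574,-.329,.0245,-6.2)"
```

```text
time_s: 4.23
ee_pos: [0.481, -0.0382, 0.1512]
tool_rot: [-3.137, 0.0, 2.635]
force: [0.3, -0.4, -0.5]
opening: 0.191
grip_force: 30.5
time_s: 5.07
ee_pos: [0.5734, -0.336, 0.1505]
tool_rot: [-3.138, 0.006, 1.452]
force: [-1.1, -0.1, -1.0]
opening: 0.194
grip_force: 30.5
shift [-0.005  0.003  0.42 ] turn [-0.003 -0.     0.004] wrist rel 24
shift [-0.005  0.003  0.42 ] turn [ 1.000e-03 -4.000e-03 -1.996e+00] wrist rel -156
at [ 0.5739 -0.3274  0.1504] rpy [-179.7   -0.    84.1] t 5.2333 j7 0.64 open 0.196 grip 30.472578294575214
```

```bash
python3 -m pendant '[[[1,0,0,0.1,0,0,0],[1,0,0,0.22,0,0,0],[1,0,0,0.32,0,0,0],[1,0,0,0.39,0,0,0],[1,0,0,0.42,0,0,0]]]' >/dev/null
python3 -m pendant '[[[1,0,0,0,0,0,0],[1,0,0,0,0,0,0],[0.3,0,0,0,0,0,0],[0.3,0,0,0,0,0,0],[0.3,0,0,0,0,0,0]]]' 
python3 -m pendant '[[[0.3,0,0,0,0,0,0],[0.3,0,0,-0.05,0,0,0],[0.3,0,0,-0.15,0,0,0],[-1,0,0,-0.28,0,0,0],[-1,0,0,-0.32,0,0,0]]]'
python3 -m pendant '[[[-1,0,0,0,0,0,0],[-1,0,0,0,0,0,0]]]'>/dev/null;  python3 -c "
from h import *
legs(.3584,-.2711,.12,6.5,2)
legs(.3584,-.2711,.12,96.5,2)"
```

```text
time_s: 6.07
ee_pos: [0.5757, -0.3283, 0.0281]
tool_rot: [3.14, 0.0, 1.466]
force: [-0.5, 0.1, 0.2]
opening: 0.336
grip_force: 0.0
time_s: 6.48
ee_pos: [0.5768, -0.3301, 0.1286]
tool_rot: [3.136, 0.003, 1.465]
force: [1.6, -0.5, 1.0]
opening: 0.451
grip_force: 0.0
leg 0 [ 0.057 -0.37   0.006] turn z -0.07
leg 1 [ 0.097 -0.362  0.006] turn z -0.07
wrist 24 -> 44 at [ 0.5756 -0.3285  0.1242] t 6.65 open 0.593 grip 0.0
leg 0 [ 0.057 -0.37   0.006] turn z 0.43
leg 1 [-0.187 -0.324  0.006] turn z 0.43
wrist 24 -> -46 at [ 0.5756 -0.3285  0.1242] t 6.65 open 0.593 grip 0.0
```

```bash
python3 -m pendant '[[[-1,0.057,-0.37,0,0,0,-0.07],[-1,0.057,-0.37,0,0,0,-0.07],[-1,0.057,-0.37,0,0,0,-0.07],[-1,0.057,-0.37,0,0,0,-0.07]]]' >/dev/null
python3 -m pendant '[[[-1,0.097,-0.362,0,0,0,-0.07],[-1,0.097,-0.362,0,0,0,-0.07],[-1,0.097,-0.362,0,0,0,-0.07],[-1,0.097,-0.362,0,0,0,-0.07]]]' >/dev/null
python3 -m pendant '[[[-1,0,0,0,0,0,0],[-1,0,0,0,0,0,0],[-1,0,0,0,0,0,0]]]';  python3 -c "
from h import *
c=snap('wrist','w2'); r=top_shape(c,(.358,-.271),4); print(r)
c=snap('top','t2'); r=top_shape(c,(.574,-.329),2,.033,.06); print(r)
plan(.3584,-.2711,.018,6.5)"
```

```text
time_s: 7.57
ee_pos: [0.3588, -0.2712, 0.1229]
tool_rot: [3.141, 0.0, 1.686]
force: [-0.2, 0.1, 1.0]
opening: 1.004
grip_force: 0.0
(array([ 0.3586, -0.2705]), 0.0268, -38.8, np.float64(0.063), np.float64(0.063), 3021)
(array([ 0.5731, -0.3271]), 0.0314, 84.7, np.float64(0.074), np.float64(0.03), 243)
shift [ 0.001 -0.001  0.35 ] turn [-0.     0.     0.001] wrist rel 44
shift [ 0.001 -0.001  0.35 ] turn [-0.    -0.    -1.999] wrist rel -136
at [ 0.3587 -0.2712  0.1229] rpy [-180.     0.    96.6] t 7.6667 j7 0.91 open 0.998 grip 0.0
```

View pics/t2.png

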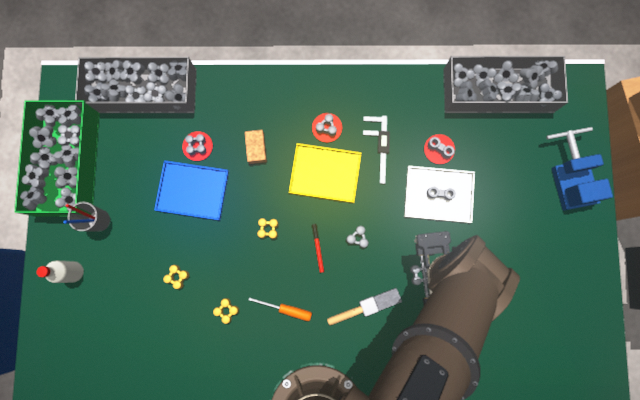

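The link lies flat in the middle of the white tray, at (441,194). Next I grasp quad_grey.

```bash
python3 -m pendant '[[[-1,0,0,0.1,0,0,0],[-1,0,0,0.2,0,0,0],[-1,0,0,0.28,0,0,0],[-1,0,0,0.33,0,0,0],[-1,0,0,0.35,0,0,0]]]'>/dev/null; python3 -m pendant '[[[-1,0,0,0,0,0,0],[1,0,0,0,0,0,0],[1,0,0,0,0,0,0],[1,0,0,0,0,0,0],[1,0,0,0,0,0,0]]]' 35 >/dev/null; python3 -m pendant '[[[1,0,0,0,0,0,0],[1,0,0,0,0,0,0],[1,0,0,0,0,0,0],[1,0,0,0,0,0,0],[1,0,0,0,0,0,0]]]'; python3 -m pendant '[[[1,0,0,-0.07,0,0,0],[1,0,0,-0.2,0,0,0],[1,0,0,-0.33,0,0,0],[1,0,0,-0.42,0,0,0],[1,0,0,-0.45,0,0,0]]]'; python3 -m pendant '[[[1,0,0,0,0,0,0],[1,0,0,0,0,0,0]]]'>/dev/null;  python3 -c "
from h import *
b=np.radians(-5.6); X=np.array([np.cos(b),np.sin(b)]); Y=np.array([-X[1],X[0]]); C=np.array([.583,.344])
for s in(-.038,.038): print(C+s*Y)
p=C-.038*Y
legs(*p,.15,-5.6,4)"
```

```text
time_s: 8.92
ee_pos: [0.358, -0.271, 0.0184]
tool_rot: [3.141, -0.0, 1.686]
force: [0.2, 1.5, 6.2]
opening: 0.535
grip_force: 32.3
time_s: 9.33
ee_pos: [0.3589, -0.2721, 0.1565]
tool_rot: [3.137, 0.002, 1.685]
force: [0.7, -0.9, -1.5]
opening: 0.533
grip_force: 32.5
[0.57929185 0.30618136]
[0.58670815 0.38181864]
leg 0 [0.456 0.239 0.002] turn z 0.034
leg 1 [0.468 0.214 0.002] turn z 0.034
leg 2 [0.479 0.189 0.002] turn z 0.034
leg 3 [0.488 0.163 0.002] turn z 0.034
wrist 44 -> -33 at [ 0.3577 -0.2705  0.1525] t 9.5 open 0.537 grip 32.5
```

```bash
python3 -m pendant '[[[1,0.456,0.239,0,0,0,0.034],[1,0.456,0.239,0,0,0,0.034],[1,0.456,0.239,0,0,0,0.034],[1,0.456,0.239,0,0,0,0.034],[1,0.456,0.239,0,0,0,0.034]]]' >/dev/null
python3 -m pendant '[[[1,0.468,0.214,0,0,0,0.034],[1,0.468,0.214,0,0,0,0.034],[1,0.468,0.214,0,0,0,0.034],[1,0.468,0.214,0,0,0,0.034],[1,0.468,0.214,0,0,0,0.034]]]'
python3 -m pendant '[[[1,0.479,0.189,0,0,0,0.034],[1,0.479,0.189,0,0,0,0.034],[1,0.479,0.189,0,0,0,0.034],[1,0.479,0.189,0,0,0,0.034],[1,0.479,0.189,0,0,0,0.034]]]' >/dev/null
python3 -m pendant '[[[1,0.488,0.163,0,0,0,0.034],[1,0.488,0.163,0,0,0,0.034],[1,0.488,0.163,0,0,0,0.034],[1,0.488,0.163,0,0,0,0.034],[1,0.488,0.163,0,0,0,0.034]]]' >/dev/null
python3 -m pendant '[[[1,0,0,0,0,0,0],[1,0,0,0,0,0,0],[1,0,0,0,0,0,0]]]';  python3 -c "
from h import *
plan(.5793,.3062,.0245,-5.6)"
```

```text
time_s: 10.33
ee_pos: [0.4698, 0.0236, 0.1509]
tool_rot: [-3.139, -0.001, 1.587]
force: [-0.3, -0.2, -2.2]
opening: 0.535
grip_force: 32.6
time_s: 11.42
ee_pos: [0.5796, 0.3029, 0.1517]
tool_rot: [-3.14, 0.002, 1.47]
force: [-0.2, -0.5, -0.5]
opening: 0.537
grip_force: 32.6
shift [ 0.012 -0.001  0.424] turn [-0.001  0.001 -0.002] wrist rel -33
shift [ 0.012 -0.001  0.424] turn [0.002 0.002 1.998] wrist rel 147
at [0.5796 0.3029 0.1517] rpy [-1.799e+02  1.000e-01  8.420e+01] t 11.4167 j7 -0.42 open 0.537 grip 32.56295442581177
```

```bash
python3 -m pendant '[[[1,0.01,0,0.1,0,0,0],[1,0.01,0,0.22,0,0,0],[1,0.01,0,0.32,0,0,0],[1,0.01,0,0.39,0,0,0],[1,0.01,0,0.424,0,0,0]]]' >/dev/null
python3 -m pendant '[[[1,0,0,0,0,0,0],[1,0,0,0,0,0,0],[-0.4,0,0,0,0,0,0],[-0.4,0,0,0,0,0,0],[-0.4,0,0,0,0,0,0]]]' 
python3 -m pendant '[[[-0.4,0,0,0,0,0,0],[-0.4,0,0,-0.05,0,0,0],[-0.4,0,0,-0.15,0,0,0],[-1,0,0,-0.28,0,0,0],[-1,0,0,-0.32,0,0,0]]]'
python3 -m pendant '[[[-1,0,0,0,0,0,0],[-1,0,0,0,0,0,0]]]'>/dev/null;  python3 -c "
from h import *
legs(.4769,.1338,.12,-3.1,2)"
```

```text
time_s: 12.25
ee_pos: [0.581, 0.3087, 0.0271]
tool_rot: [3.14, -0.001, 1.472]
force: [-0.6, -0.6, 0.4]
opening: 0.676
grip_force: 0.0
time_s: 12.67
ee_pos: [0.5827, 0.3092, 0.1275]
tool_rot: [3.136, -0.004, 1.472]
force: [1.3, 0.6, 0.4]
opening: 0.798
grip_force: 0.0
leg 0 [-0.307 -0.143  0.004] turn z -0.014
leg 1 [-0.304 -0.15   0.004] turn z -0.014
wrist -34 -> -19 at [0.5807 0.3088 0.1231] t 12.8333 open 0.938 grip 0.0
```

```bash
python3 -m pendant '[[[-1,-0.307,-0.143,0,0,0,-0.014],[-1,-0.307,-0.143,0,0,0,-0.014],[-1,-0.307,-0.143,0,0,0,-0.014],[-1,-0.307,-0.143,0,0,0,-0.014]]]' >/dev/null
python3 -m pendant '[[[-1,-0.304,-0.15,0,0,0,-0.014],[-1,-0.304,-0.15,0,0,0,-0.014],[-1,-0.304,-0.15,0,0,0,-0.014],[-1,-0.304,-0.15,0,0,0,-0.014]]]' >/dev/null
python3 -m pendant '[[[-1,0,0,0,0,0,0],[-1,0,0,0,0,0,0],[-1,0,0,0,0,0,0]]]';  python3 -c "
from h import *
c=snap('wrist','w3'); r=top_shape(c,(.477,.134),4); print(r)
c=snap('top','t3'); print(top_shape(c,(.579,.306),4,.033,.05))
plan(*r[0],.018,r[2]-45)"
```

```text
time_s: 13.75
ee_pos: [0.477, 0.1346, 0.1216]
tool_rot: [3.142, -0.0, 1.517]
force: [0.4, -0.5, 0.2]
opening: 0.996
grip_force: 0.0
(array([0.4779, 0.1367]), 0.0268, 42.4, np.float64(0.063), np.float64(0.063), 3076)
(array([0.5812, 0.3212]), 0.0312, -5.7, np.float64(0.05), np.float64(0.021), 115)
shift [0.008 0.003 0.345] turn [ 0.     0.    -0.005] wrist rel -19
shift [0.008 0.003 0.345] turn [ 0.    -0.     1.995] wrist rel 161
at [0.4769 0.1344 0.1216] rpy [180.    0.   86.9] t 13.85 j7 -0.19 open 0.994 grip 0.0
```

```bash
python3 -m pendant '[[[-1,0.008,0.003,0.1,0,0,0],[-1,0.008,0.003,0.2,0,0,0],[-1,0.008,0.003,0.28,0,0,0],[-1,0.008,0.003,0.33,0,0,0],[-1,0.008,0.003,0.345,0,0,0]]]'>/dev/null; python3 -m pendant '[[[-1,0,0,0,0,0,0],[1,0,0,0,0,0,0],[1,0,0,0,0,0,0],[1,0,0,0,0,0,0],[1,0,0,0,0,0,0]]]' 35 >/dev/null; python3 -m pendant '[[[1,0,0,0,0,0,0],[1,0,0,0,0,0,0],[1,0,0,0,0,0,0],[1,0,0,0,0,0,0],[1,0,0,0,0,0,0]]]'; python3 -m pendant '[[[1,0,0,-0.07,0,0,0],[1,0,0,-0.2,0,0,0],[1,0,0,-0.33,0,0,0],[1,0,0,-0.42,0,0,0],[1,0,0,-0.45,0,0,0]]]'; python3 -m pendant '[[[1,0,0,0,0,0,0],[1,0,0,0,0,0,0]]]'>/dev/null;  python3 -c "
from h import *
c=snap('top','t4'); r=top_shape(c,(.579,.306),4,.033,.05); print(r)
legs(.5867,.3838,.15,-5.6,2)"
```

```text
time_s: 15.1
ee_pos: [0.4778, 0.1359, 0.0187]
tool_rot: [3.141, -0.0, 1.516]
force: [-0.6, 0.3, 4.6]
opening: 0.525
grip_force: 31.1
time_s: 15.52
ee_pos: [0.4793, 0.136, 0.1571]
tool_rot: [3.137, -0.003, 1.515]
force: [0.5, 0.1, -1.6]
opening: 0.529
grip_force: 31.1
(array([0.5671, 0.3308]), 0.0329, -11.0, np.float64(0.016), np.float64(0.005), 10)
leg 0 [0.423 0.161 0.003] turn z 0.014
leg 1 [0.426 0.152 0.003] turn z 0.014
wrist -19 -> -39 at [0.4766 0.1357 0.1521] t 15.7333 open 0.527 grip 31.1
```

View pics/t4.png

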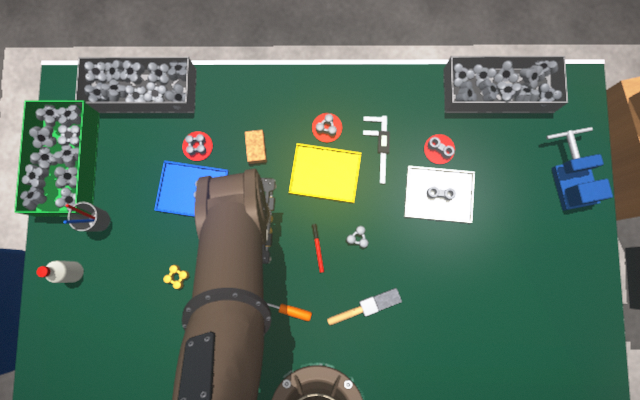

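The arm hides the blue tray in the top view, so I use the scene camera to check quad_grey before placing the brass one.

```bash
python3 -c "
from h import *
c=snap('scene','s4'); print(top_shape(c,(.579,.306),4,.033,.05)); cv2.imwrite('pics/s4c.png',cv2.resize(c['color'][120:300,330:560,::-1],None,fx=3,fy=3))"
```

```text
(array([0.5863, 0.3054]), 0.0311, 39.3, np.float64(0.064), np.float64(0.068), 381)
```

View pics/s4c.png

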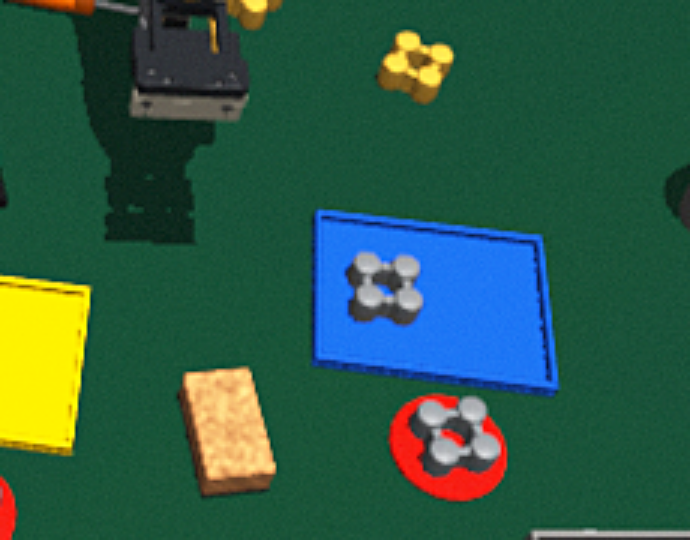

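In the crop quad_grey lies flat in the right half of the blue tray, at about (387,287). The left half is free for the brass one.

```bash
python3 -m pendant '[[[1,0.423,0.161,0,0,0,0.014],[1,0.423,0.161,0,0,0,0.014],[1,0.423,0.161,0,0,0,0.014],[1,0.423,0.161,0,0,0,0.014],[1,0.423,0.161,0,0,0,0.014]]]' >/dev/null
python3 -m pendant '[[[1,0.426,0.152,0,0,0,0.014],[1,0.426,0.152,0,0,0,0.014],[1,0.426,0.152,0,0,0,0.014],[1,0.426,0.152,0,0,0,0.014],[1,0.426,0.152,0,0,0,0.014]]]' >/dev/null
python3 -m pendant '[[[1,0,0,0,0,0,0],[1,0,0,0,0,0,0],[1,0,0,0,0,0,0]]]';  python3 -c "
from h import *
plan(.5867,.3838,.0245,-5.6)"
```

```text
time_s: 16.87
ee_pos: [0.588, 0.3814, 0.1529]
tool_rot: [-3.141, 0.002, 1.469]
force: [-0.4, -0.5, -0.8]
opening: 0.526
grip_force: 31.5
shift [ 0.008 -0.005  0.428] turn [-0.001  0.001 -0.002] wrist rel -39
shift [ 0.008 -0.005  0.428] turn [2.000e-03 1.000e-03 1.998e+00] wrist rel 141
at [0.588  0.3814 0.1529] rpy [-1.80e+02  1.00e-01  8.42e+01] t 16.8667 j7 -0.51 open 0.526 grip 31.49382010102272
```

```bash
python3 -m pendant '[[[1,0.008,-0.005,0.1,0,0,0],[1,0.008,-0.005,0.22,0,0,0],[1,0.008,-0.005,0.32,0,0,0],[1,0.008,-0.005,0.39,0,0,0],[1,0.008,-0.005,0.428,0,0,0]]]' >/dev/null
python3 -m pendant '[[[1,0,0,0,0,0,0],[1,0,0,0,0,0,0],[-0.4,0,0,0,0,0,0],[-0.4,0,0,0,0,0,0],[-0.4,0,0,0,0,0,0]]]' 
python3 -m pendant '[[[-0.4,0,0,0,0,0,0],[-0.4,0,0,-0.05,0,0,0],[-0.4,0,0,-0.15,0,0,0],[-1,0,0,-0.28,0,0,0],[-1,0,0,-0.32,0,0,0]]]'
python3 -m pendant '[[[-1,0,0,0,0,0,0],[-1,0,0,0,0,0,0]]]'>/dev/null;  python3 -c "
from h import *
legs(.460,-.1085,.12,-16.2,3)"
```

```text
time_s: 17.7
ee_pos: [0.5874, 0.3865, 0.0261]
tool_rot: [3.14, -0.001, 1.472]
force: [-0.5, 0.7, 0.1]
opening: 0.677
grip_force: 0.0
time_s: 18.12
ee_pos: [0.5895, 0.3873, 0.1279]
tool_rot: [3.136, -0.005, 1.471]
force: [1.8, -0.5, 0.5]
opening: 0.8
grip_force: 0.0
leg 0 [-0.562 -0.087  0.002] turn z 0.039
leg 1 [-0.566 -0.052  0.002] turn z 0.039
leg 2 [-0.568 -0.017  0.002] turn z 0.039
wrist -39 -> -3 at [0.5875 0.3867 0.1231] t 18.2833 open 0.94 grip 0.0
```

```bash
python3 -m pendant '[[[-1,-0.562,-0.087,0,0,0,0.039],[-1,-0.562,-0.087,0,0,0,0.039],[-1,-0.562,-0.087,0,0,0,0.039],[-1,-0.562,-0.087,0,0,0,0.039],[-1,-0.562,-0.087,0,0,0,0.039]]]' >/dev/null
python3 -m pendant '[[[-1,-0.566,-0.052,0,0,0,0.039],[-1,-0.566,-0.052,0,0,0,0.039],[-1,-0.566,-0.052,0,0,0,0.039],[-1,-0.566,-0.052,0,0,0,0.039],[-1,-0.566,-0.052,0,0,0,0.039]]]' >/dev/null
python3 -m pendant '[[[-1,-0.568,-0.017,0,0,0,0.039],[-1,-0.568,-0.017,0,0,0,0.039],[-1,-0.568,-0.017,0,0,0,0.039],[-1,-0.568,-0.017,0,0,0,0.039],[-1,-0.568,-0.017,0,0,0,0.039]]]' >/dev/null
python3 -m pendant '[[[-1,0,0,0,0,0,0],[-1,0,0,0,0,0,0],[-1,0,0,0,0,0,0]]]';  python3 -c "
from h import *
c=snap('wrist','w5'); r=top_shape(c,(.454,-.107),3); print(r)
a=np.radians(r[2]); g=r[0]+.006*np.array([np.cos(a),np.sin(a)])
plan(*g,.018,r[2])
c=snap('top','t5')
for s in((.579,.307),(.587,.386)): print(top_shape(c,s,4,.033,.04))"
```

```text
time_s: 19.78
ee_pos: [0.4595, -0.1075, 0.1206]
tool_rot: [-3.141, -0.0, 1.29]
force: [0.1, 0.3, 0.1]
opening: 1.001
grip_force: 0.0
(array([ 0.4555, -0.1054]), 0.0268, -16.6, np.float64(0.053), np.float64(0.057), 2740)
shift [0.002 0.005 0.342] turn [-0.    -0.     0.006] wrist rel -4
shift [0.002 0.005 0.342] turn [ 0.000e+00 -1.000e-03 -1.994e+00] wrist rel 176
at [ 0.4597 -0.1074  0.1207] rpy [-180.   -0.   74.] t 19.8333 j7 0.13 open 1.0 grip 0.0
(array([0.5793, 0.3063]), 0.0308, 38.7, np.float64(0.063), np.float64(0.062), 299)
(array([0.5858, 0.3836]), 0.0307, 38.8, np.float64(0.064), np.float64(0.063), 300)
```

View pics/w5.png

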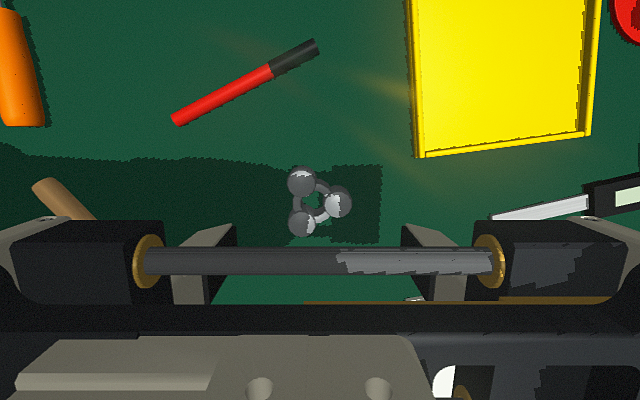

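The wrist picture has tri_grey between the fingers at about (318,203), with its single lobe facing right, along the closing line. Both quads measure flat and centred in the blue tray.

```bash
python3 -m pendant '[[[-1,0.002,0.005,0.1,0,0,0],[-1,0.002,0.005,0.2,0,0,0],[-1,0.002,0.005,0.28,0,0,0],[-1,0.002,0.005,0.33,0,0,0],[-1,0.002,0.005,0.342,0,0,0]]]'>/dev/null; python3 -m pendant '[[[-1,0,0,0,0,0,0],[1,0,0,0,0,0,0],[1,0,0,0,0,0,0],[1,0,0,0,0,0,0],[1,0,0,0,0,0,0]]]' 35 >/dev/null; python3 -m pendant '[[[1,0,0,0,0,0,0],[1,0,0,0,0,0,0],[1,0,0,0,0,0,0],[1,0,0,0,0,0,0],[1,0,0,0,0,0,0]]]'; python3 -m pendant '[[[1,0,0,-0.07,0,0,0],[1,0,0,-0.2,0,0,0],[1,0,0,-0.33,0,0,0],[1,0,0,-0.42,0,0,0],[1,0,0,-0.45,0,0,0]]]'; python3 -m pendant '[[[1,0,0,0,0,0,0],[1,0,0,0,0,0,0]]]'>/dev/null;  python3 -c "
from h import *
legs(.632,-.019,.15,-7.7,1)"
```

```text
time_s: 21.13
ee_pos: [0.4612, -0.109, 0.0187]
tool_rot: [3.141, -0.0, 1.288]
force: [-0.0, 0.9, 4.9]
opening: 0.55
grip_force: 31.5
time_s: 21.55
ee_pos: [0.4623, -0.1096, 0.1569]
tool_rot: [3.137, -0.001, 1.287]
force: [0.6, 0.1, -1.2]
opening: 0.55
grip_force: 31.5
leg 0 [0.446 0.465 0.01 ] turn z -0.094
wrist -3 -> -6 at [ 0.4606 -0.1086  0.1529] t 21.7167 open 0.554 grip 31.5
```

```bash
python3 -m pendant '[[[1,0.446,0.465,0,0,0,-0.094],[1,0.446,0.465,0,0,0,-0.094],[1,0.446,0.465,0,0,0,-0.094],[1,0.446,0.465,0,0,0,-0.094],[1,0.446,0.465,0,0,0,-0.094]]]' >/dev/null
python3 -m pendant '[[[1,0,0,0,0,0,0],[1,0,0,0,0,0,0],[1,0,0,0,0,0,0]]]';  python3 -c "
from h import *
plan(.632,-.019,.0245,-7.7)"
```

```text
time_s: 22.38
ee_pos: [0.6306, -0.0202, 0.1509]
tool_rot: [-3.137, 0.001, 1.435]
force: [-0.5, -0.5, 0.2]
opening: 0.547
grip_force: 31.5
shift [0.005 0.006 0.421] turn [-0.003  0.001 -0.001] wrist rel -6
shift [0.005 0.006 0.421] turn [1.000e-03 4.000e-03 1.999e+00] wrist rel 174
at [ 0.6306 -0.0202  0.1509] rpy [-1.798e+02  1.000e-01  8.220e+01] t 22.3833 j7 0.09 open 0.547 grip 31.529594400781207
```

Place it, lift, then back off toward the robot so the cameras can see.

```bash
python3 -m pendant '[[[1,0.005,0.006,0.1,0,0,0],[1,0.005,0.006,0.22,0,0,0],[1,0.005,0.006,0.32,0,0,0],[1,0.005,0.006,0.39,0,0,0],[1,0.005,0.006,0.421,0,0,0]]]' >/dev/null
python3 -m pendant '[[[1,0,0,0,0,0,0],[1,0,0,0,0,0,0],[-0.4,0,0,0,0,0,0],[-0.4,0,0,0,0,0,0],[-0.4,0,0,0,0,0,0]]]' 
python3 -m pendant '[[[-0.4,0,0,0,0,0,0],[-0.4,0,0,-0.05,0,0,0],[-0.4,0,0,-0.15,0,0,0],[-1,0,0,-0.28,0,0,0],[-1,0,0,-0.4,0,0,0]]]'
python3 -m pendant '[[[-1,0,-0.6,0,0,0,0],[-1,0,-0.6,0,0,0,0],[-1,0,-0.6,0,0,0,0],[-1,0,-0.6,0,0,0,0],[-1,0,-0.6,0,0,0,0]]]'>/dev/null
python3 -m pendant '[[[-1,0,0,0,0,0,0],[-1,0,0,0,0,0,0],[-1,0,0,0,0,0,0]]]';  python3 -c "
from h import *
c=snap('scene','s6')
for s,n in(((.579,.307),4),((.587,.386),4),((.574,-.329),2),((.626,-.018),3)): print(top_shape(c,s,n,.033,.042))"
```

```text
time_s: 23.22
ee_pos: [0.6348, -0.0184, 0.0282]
tool_rot: [3.14, -0.0, 1.436]
force: [0.1, 0.5, -0.7]
opening: 0.683
grip_force: 0.0
time_s: 23.63
ee_pos: [0.6338, -0.0184, 0.1487]
tool_rot: [-3.141, 0.0, 1.435]
force: [1.2, -0.8, 0.7]
opening: 0.799
grip_force: 0.0
time_s: 24.3
ee_pos: [0.4573, 0.0061, 0.1478]
tool_rot: [3.139, -0.001, 1.436]
force: [-0.4, 0.7, -0.3]
opening: 1.0
grip_force: 0.0
(array([0.586 , 0.3056]), 0.0313, 38.9, np.float64(0.064), np.float64(0.067), 372)
(array([0.5921, 0.3826]), 0.0313, 39.7, np.float64(0.063), np.float64(0.069), 383)
(array([ 0.5787, -0.3275]), 0.0319, 82.2, np.float64(0.075), np.float64(0.034), 300)
(array([ 0.6324, -0.0186]), 0.0315, -7.1, np.float64(0.055), np.float64(0.057), 351)
```

View pics/s6.png

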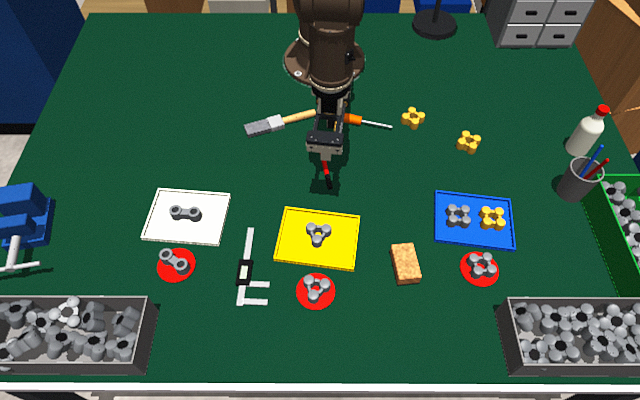

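All four castings lie flat in the right trays: link in white (185,213), tri in yellow (317,233), and both quads in blue at (458,215) and (492,217).

```bash
python3 -c "
from station import robot
print(robot.close_job())"
```

```text
the job is handed in; nothing more can be done
None
```

The job is handed in at about 24 s: the link is in the white tray, the three-lobed casting in the yellow tray, and both four-lobed castings are side by side in the blue tray, all flat and let go.

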